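# Slide the bench-pin plate into the quick-change mount and hold it home

### The arm

A 6-joint arm with a two-finger parallel gripper is mounted at the origin on the work surface. World frame = base frame: x ahead of the robot, y to its left, z up, the work surface at z = 0. Lengths are in m, angles in degrees, forces in N, time in s.
With the tool pointing down it reaches from about 0.4 to 0.825 m from the base axis. Payload 7 kg.
Tool frame: the origin (TCP) lies midway between the tips of the shut fingers; the grasp point (between the pads) lies 19 mm behind it (ctrl.grip_point_offset is the distance from the TCP to the grasp point, in m); x points along the fingers, y is the direction in which the jaws open and shut, and the axes are right-handed (so a half turn about x gives the same grasp; the last joint's range is limited). The gripper opens to 88 mm and grips with 3 to 60 N. Pads are 19 mm wide; open, the fingers measure 130 mm over their backs; the gripper's body (78 mm by 193 mm) begins 47 mm behind the grasp point.
Start: joints at [-60.728, 20.546, 0.682, 0, -70.136, -16.507], TCP at [0.149, -0.658, 0.227] pointing down, gripper open.
Joint ranges: [-176.03, 176.03], [-82.01, 121.73], [-58.28, 71.71], [-173.87, 95.51], [-174.79, -0.11], [-173.66, 173.66]. Speed limits (degrees/s): [136.94, 136.94, 172.46, 180, 180, 180].

### API

Orientations are given as [roll, pitch, yaw] about the fixed x, y, z axes, in that order (R = Rz(yaw) Ry(pitch) Rx(roll)).
In Python, from plant import ctrl gives the robot as it stands.
- The arm moves only by the tool drive_tool, never from a script. Its argument "plan" is a list of rows, each a list of 3 entries, a list of its own where there are three numbers: the shift along the tool's x, y, z in m, then the turn, a rotation vector about the tool's x, y, z in degrees, then the opening, from 0 (shut) to 1 (fully open). In form: [[[dx, dy, dz], [wx, wy, wz], grip], ...]. A call has 1 to 20 rows; each row is the pose to reach, as a shift and turn from the pose measured when the call began, along the tool's axes at that moment; what a row does not reach only later rows make up. A row lasts 1/12 s, in which the tool goes at most 41.7 mm and 7.16 degrees, less where a joint would pass 70% of its speed; a pose out of reach is approached as far as the arm can. A call with a gripper value outside its range is refused whole. The fingers move at their own pace and stop on an object; the grip force is fixed at half the most. Time passes only in rows, so rows that repeat a pose let the fingers close. It gives the time, the measured TCP pose, the force and the opening at its end, in the units of the state.
- ctrl.get_obs(): the state, without advancing time (a new reading comes with each control period).
- ctrl.snapshot(name): name is "scene" or "top"; returns the picture (480x640x3 uint8, blue, green, red); there is no depth.
- ctrl.get_calibration(name): a dict with "fx", "fy", "cx", "cy" (pixels), "R" (3x3) and "t" (3): a world point X has camera coordinates R X + t. Camera axes: x right, y down, z forward; pixel columns grow to the right and rows downward; lengths in m; the calibration is good to about 2 mm. A picture is of the moment at which its call begins. get_calibration takes no time and is no camera call.
- ctrl.close_job(): hands the job in, once; it reports no verdict.
Trained networks look in the newest picture that a camera, given by its name, has taken for a name from the list of things; names that differ only in an ending like _2 or _b are one class to them, and where a whole thing is asked for, a point or a joint stands for the part that bears it (a point fixed in the world has none). Each returns a list of dicts, best first, with "confidence" (0 to 1); they miss things now and then, are a little off and sometimes report something else, mostly with a low value. They report only what shows in the picture. A call takes as long as a camera call.
- ctrl.cut_out(camera, name): "pixels" (480x640 bool, what is visible of it) and "pixel" ([column, row] in pixels, amid what is visible of it).
- ctrl.landmark_of(camera, name): "pixel" ([column, row] in pixels: a listed point, or the origin of a listed thing).
The state is a dict: "clock": time; "joint_pos": joint angles; "qvel": joint speeds; "tau": joint torques, N m; "tool_pos": TCP position; "orientation": TCP orientation; "force": force on the tool from outside, world axes, zero at the start; "moment": the same for the moment, N m; "opening": finger opening in m.
Only numpy, scipy, OpenCV 4.12 (cv2) and the standard library are available. Lean on these libraries where they do the work, as an engineer would, in place of code of your own. Each camera call takes 0.05 s, during which the arm holds its last target. There are 200 camera calls.

### The job

Take the accessory plate that carries the notched wooden bench pin out of the dark wooden rack and slide it down edgewise behind the two steel lips of the quick-change mount on the bench block, pin pointing outwards, feeling it down until its foot is fully home against the mount's spring. Finish while still holding it there, pressed fully home and still, so that the jeweller can throw the cam lever: the spring lifts it again if you let go. Leave the cam lever, the anvil plate in its slot and the other things on the bench where they are.

Things in the scene. Friction and masses are not known exactly. Their poses are not given: they have to be found in the camera images.
- pin_plate_mid (a point): The bench-pin plate, to be moved: upright bare aluminium plate 80 wide (y), 8 thick (x), 136 high (z), 0.2 to 0.4 kg, in either one of the two rack slots; told by the V-notched beech pin on its +x (front) face. This point is the plate's centre, 68 above its foot, 68 below its top edge. May lean 3 degrees in its slot. The lowest 8 of the foot is relieved to 72 x 6.
- pin_plate_grip (a point): Point on the bench-pin plate 46 above its centre, 22 below its top edge, middle of the width and thickness. The upper 60 of the plate is bare on both faces, to be gripped here across the 8 thickness (x) from above.
- pin_tip (a point): Middle of the V-notched free end of the beech pin, 72 in front (x) of the plate's centre and 8 lower. The pin is up to 54 wide and 16 thick; its top is level with the plate's centre.
- anvil_plate_mid (a point): The anvil plate, to be left in the other rack slot: the same plate, with a small steel anvil block and cone horn on its front instead of the wooden pin. Point and axes as on the bench-pin plate.
- rack: Fixed dark wooden rack 75 (x) x 212 (y) x 60 high with two open-topped slots side by side, centres at y = +52 and -52, x = 0, each 84 long (y) x 10.5 wide x 45 deep (slot floor 15 above the bench). Origin: centre of the underside; the plates stand square in it, fronts to its +x.
- block: Fixed bench block, beech, 170 (x) x 260 (y) x 120 high, with a dark steel mounting plate screwed on top (up to 126 high). Origin: centre of the underside. On its +x face (away from the robot, towards the jeweller) stands the quick-change mount. On top: a brass dish at the -x, -y corner, the cam lever at the +y side.
- seat (a point): On the mount's rigid foot bar, 45 above the bench: where the middle of the plate's underside comes when fully home. Axes as the block's (x out of the block, z up). Home, the plate's centre is 68 above this point, its axes parallel to these, its top edge 55 above the mounting plate.
- mouth (a point): Centre of the mount's slot at the top of its straight part, 68 above the seat. Slot 83 wide (y), 10 thick (x): steel plate behind, two upright lips 6 thick in front, overlapping the plate's edges by 7, with 66 free between them for the pin. Above this point the mouth flares outwards 35 degrees on all four sides, 8 wider each way at its top, 11 higher.
- kick (a joint): Spring kick-up pin in the middle of the mount's foot bar, 7 in diameter, upright: 0 = up (stands 10 above the foot bar), 0.010 m = pressed flush. It pushes the plate up with 8 N when up, rising to 13 N when flush, more than the plate's weight; then the plate meets the rigid foot bar.
- lever_tip (a point): Free end of the brass cam lever (80 long) on top of the block at its +y side, about 17 above the mounting plate, parked open pointing back to the block's -x. To be left as it is.
- dish: Small brass dish, 52 across, 18 high, on top of the block near its -x, -y corner; bystander, origin under its centre.
- bur_stand: Small beech stand with burs, 70 x 50, 60 high; bystander, origin under its centre.
- ball_vise: Heavy round ball vise with a cone holder and a ring, 112 across, 114 high; bystander, origin under its centre.
- pliers: Flat pliers lying on the bench, 145 long, 10 high; bystander.
- caliper: Sliding caliper lying on the bench, 210 long, 12 high; bystander.
- hammer: Hammer lying on the bench, 220 long; bystander.
- jar: Small amber glass jar with a black lid, 52 across, 60 high; bystander, origin under its centre.

How it is judged (in metres and radians):
On the way, in this order (a step that is already met when the one before it is completed fails the run):
1. the bench-pin plate is lifted clear of its rack slot (height (world z) of pin_plate_mid above 0.13 m), for 0.1 s.
2. the plate's foot is behind the lips, still above the spring pin's flush position (z of pin_plate_mid in the frame of seat between 0.072 and 0.125 m and x of pin_plate_mid in the frame of seat between -0.006 and 0.006 m and y of pin_plate_mid in the frame of seat between -0.006 and 0.006 m).
At the end, for the whole second after the job is handed in: The bench-pin plate stands upright behind the lips, pin outwards, with its foot within 2 mm of the foot bar, centred within 5 mm and square within 4 degrees, the kick-up pin is pressed in by more than 8 of its 10 mm, and the fingers are still on the plate holding it there, still (z of pin_plate_mid in the frame of seat below 0.07 m and horizontal distance between pin_plate_mid and seat below 0.005 m and angle between the x axis of pin_plate_mid and the x axis of seat, either way round below 0.07 rad and angle between pin_plate_mid's own z axis and vertical below 0.07 rad and value of joint kick above 0.008 m and contact force between the fingers and pin_plate above 2 N and linear speed of pin_plate below 0.01 m/s and x of pin_tip in the frame of seat above 0.06 m); the arm keeps its last pose, push and grip.
It fails at once if the cam lever is pushed (over 15 mm at its tip) (distance of lever_tip from where it was at the start of the episode above 0.015 m).
It fails at once if the anvil plate is taken out or disturbed (over 15 mm) (distance of anvil_plate_mid from where it was at the start of the episode above 0.015 m).
It fails at once if another thing on the bench is shoved (over 20 mm) (distance of any of dish, bur_stand, ball_vise, pliers, caliper, hammer, jar from where it was at the start of the episode above 0.02 m).
It also fails if it takes over 48 s, if anything falls off the work surface, if the arm or the gripper's body presses on something with over 40 N, if the wrist force passes 120 N, or if a joint passes its speed limit or range.

## Working session

There is one attempt and no reset: what is moved stays moved. The work goes in short steps, Python scripts to look and compute and a tool call to move; the robot and the scene stay as the last step left them, time stands still between calls to the robot, and variables do not carry over. Pictures are saved under pics/ and viewed, about 8 in all and at most 12, crops included, and the job is handed in when it is done.

Besides the shell and the picture viewer there is one more tool, called after ">>>" as a command line: name --argument value ..., lists and objects as JSON in quotes. drive_tool: Moves the arm, as the interface text tells. Its arguments: {"type":"object","properties":{"plan":{"type":"array","items":{"type":"array"}}},"required":["plan"]}

```bash
mkdir -p pics
cat > h.py <<'E'
import numpy as np, cv2
from plant import ctrl
from scipy.spatial.transform import Rotation as Rn
def cal(n):
    c=ctrl.get_calibration(n); return c,np.array(c["R"]),np.array(c["t"])
def proj(n,X):
    c,R,t=cal(n); p=R@np.asarray(X,float)+t; return np.array([c["fx"]*p[0]/p[2]+c["cx"],c["fy"]*p[1]/p[2]+c["cy"]])
def ray(n,px):
    c,R,t=cal(n); d=R.T@np.array([(px[0]-c["cx"])/c["fx"],(px[1]-c["cy"])/c["fy"],1]); return -R.T@t,d/np.linalg.norm(d)
def atz(n,px,z):
    o,d=ray(n,px); return o+d*(z-o[2])/d[2]
def tri(a,b):
    (o1,d1),(o2,d2)=ray("scene",a),ray("top",b)
    s=np.linalg.lstsq(np.c_[d1,-d2],o2-o1,rcond=None)[0]; p,q=o1+s[0]*d1,o2+s[1]*d2
    return (p+q)/2,np.linalg.norm(p-q)
E
python3 - <<'E'
from h import *
for n in("scene","top"):
    cv2.imwrite(f"pics/{n}0.png",ctrl.snapshot(n)); c,R,t=cal(n); print(n,c["fx"],(-R.T@t).round(3),R[2].round(2))
L={}
for k in "pin_plate_mid pin_plate_grip pin_tip anvil_plate_mid rack block seat mouth lever_tip dish".split():
    for n in("scene","top"):
        r=ctrl.landmark_of(n,k)[:2]; L[k,n]=r
        print(k,n,[(np.round(q["pixel"]).tolist(),round(q["confidence"],2)) for q in r],end=' ')
    if L[k,"scene"] and L[k,"top"]:
        p,e=tri(L[k,"scene"][0]["pixel"],L[k,"top"][0]["pixel"]);print(p.round(4),round(e,4))
    else:print()
print(ctrl.get_obs()["clock"],ctrl.grip_point_offset)
E
```

```text
scene 504.9400852616686 [1.518 0.276 1.121] [-0.69 -0.15 -0.71]
top 437.16127751139516 [0.407 0.085 1.065] [ 0.11 -0.02 -0.99]
pin_plate_mid scene [([244.0, 235.0], 0.93)] pin_plate_mid top [([418.0, 240.0], 0.67)] [ 0.5569 -0.1509  0.0752] 0.0029
pin_plate_grip scene [([243.0, 222.0], 0.86)] pin_plate_grip top [([425.0, 239.0], 0.77)] [ 0.5528 -0.1522  0.1243] 0.0056
pin_tip scene [([230.0, 248.0], 0.8)] pin_tip top [([426.0, 214.0], 0.64)] [ 0.6187 -0.1693  0.0794] 0.0026
anvil_plate_mid scene [([214.0, 221.0], 0.66)] anvil_plate_mid top [([460.0, 255.0], 0.87)] [ 0.5249 -0.2519  0.0739] 0.0062
rack scene [([233.0, 243.0], 0.67)] rack top [([432.0, 254.0], 0.61)] [ 0.5346 -0.2006  0.005 ] 0.0046
block scene [([373.0, 255.0], 0.56), ([235.0, 185.0], 0.36)] block top [([253.0, 285.0], 0.85), ([153.0, 231.0], 0.71)] [ 0.4581  0.2306 -0.0135] 0.0144
seat scene [([370.0, 266.0], 0.57)] seat top [([251.0, 239.0], 0.9)] [0.5623 0.2304 0.0495] 0.0109
mouth scene [([377.0, 252.0], 0.92)] mouth top [([247.0, 232.0], 0.78)] [0.5668 0.2352 0.1153] 0.0037
lever_tip scene [([404.0, 220.0], 0.47)] lever_tip top [([208.0, 286.0], 0.69), ([468.0, 359.0], 0.21)] [0.4496 0.3009 0.1433] 0.0135
dish scene [([353.0, 209.0], 0.53)] dish top [([289.0, 301.0], 0.55), ([427.0, 239.0], 0.47)] [0.4168 0.1426 0.1168] 0.0044
1.1 0.0188
```

Run:
```python
import cv2,numpy as np
s=cv2.imread("pics/scene0.png")[150:350,170:450]; t=cv2.imread("pics/top0.png")[180:330,180:500]
s=cv2.resize(s,None,fx=2.8,fy=2.8,interpolation=3); cv2.imwrite("pics/s0c.png",s)
cv2.imwrite("pics/t0c.png",cv2.resize(t,None,fx=2.5,fy=2.5,interpolation=3))
```

```text
(no output)
```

View pics/s0c.png

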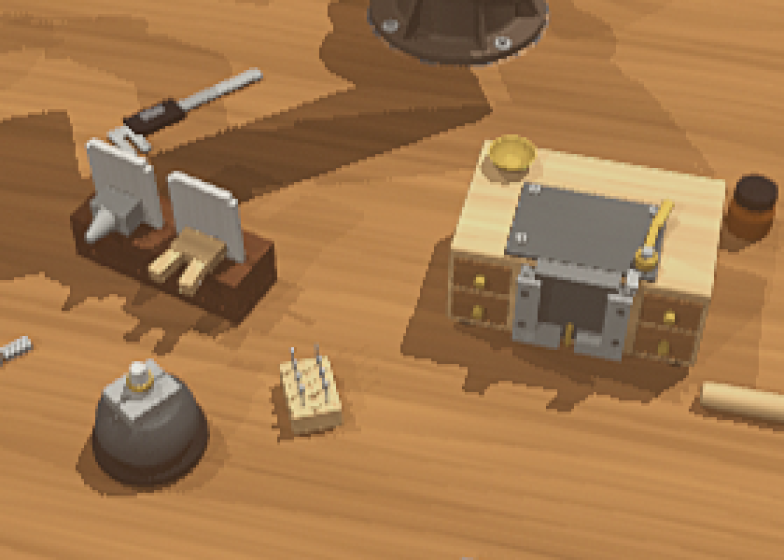

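View pics/t0c.png

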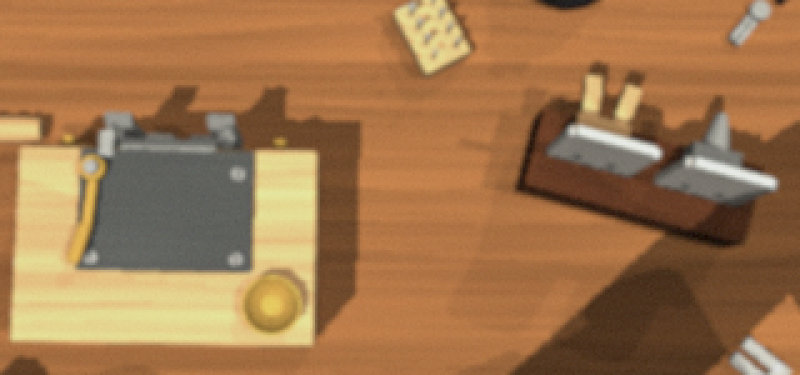

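The scene view shows the pin plate in the rack's +y slot (full-image pixel about 244,235), beside the anvil plate. The rack is turned by about -16°. The mount is on the block's far face, around (375,260). In the top view the slot mouth is at about (247,235), with the lever on the block's +y side. Next I'll work out the yaws and positions from the edges.

```bash
cat > fit.py <<'E'
from h import *
f=lambda x,y:(180+x/2.5,180+y/2.5)
def yaw_y(a,b):  # y axis from a(-y) to b(+y)
    d=b-a; return np.degrees(np.arctan2(-d[0],d[1]))
if __name__=="__main__":
    for nm,z,l,r in(("pinplate top front",.151,(572,125),(662,152)),("anvil top front",.151,(688,157),(777,182)),
                 ("rack back",.06,(520,188),(738,243)),("block front",.12,(20,147),(318,150)),("block back",.12,(12,340),(315,345)),("steel front",.126,(82,152),(254,152))):
        L,R=atz("top",f(*l),z),atz("top",f(*r),z); print(nm,L[:2].round(4),R[:2].round(4),"mid",((L+R)/2)[:2].round(4),"len",np.linalg.norm(L-R).round(4),"yaw",yaw_y(R,L).round(1))
    for n in("scene","top"):
        for k in("pin_plate_mid","rack","block"):
            r=ctrl.cut_out(n,k)
            if r: m=r[0]["pixels"]; print(n,k,r[0]["confidence"],m.sum(),cv2.minAreaRect(np.argwhere(m)[:,::-1].astype(np.float32)))
    o=ctrl.get_obs(); print(o["tool_pos"],o["orientation"],o["opening"],o["force"])
    print(Rn.from_euler("xyz",o["orientation"],degrees=True).as_matrix().round(3))
E
python3 fit.py
```

```text
pinplate top front [ 0.568  -0.1141] [ 0.5454 -0.1904] mid [ 0.5567 -0.1523] len 0.0796 yaw -16.6
anvil top front [ 0.5412 -0.2125] [ 0.5203 -0.2877] mid [ 0.5308 -0.2501] len 0.0781 yaw -15.5
rack back [ 0.5245 -0.0845] [ 0.4745 -0.2862] mid [ 0.4995 -0.1854] len 0.2078 yaw -13.9
block front [0.5506 0.3611] [0.5498 0.1021] mid [0.5502 0.2316] len 0.259 yaw -0.2
block back [0.3843 0.3615] [0.3811 0.1033] mid [0.3827 0.2324] len 0.2582 yaw -0.7
steel front [0.5457 0.3058] [0.5467 0.1574] mid [0.5462 0.2316] len 0.1485 yaw 0.4
scene pin_plate_mid 0.71 855 ((241.5391082763672, 233.8870849609375), (31.659215927124023, 41.64906311035156), 11.9761323928833)
scene rack 0.74 1305 ((231.5775909423828, 237.8189697265625), (76.55166625976562, 33.08922576904297), 23.198591232299805)
scene block 0.84 5999 ((378.2176513671875, 240.0375213623047), (94.09445190429688, 69.2540512084961), 9.7824068069458)
top pin_plate_mid 0.97 841 ((424.58673095703125, 230.02249145507812), (41.65971374511719, 34.02329635620117), 14.534454345703125)
top rack 0.68 2089 ((435.8718566894531, 251.31947326660156), (94.95414733886719, 35.91446304321289), 15.154067993164062)
top block 0.63 9655 ((246.0, 271.5), (93.0, 122.0), 90.0)
[ 0.14912579 -0.65830045  0.22658314] [-67.92649919  89.99819548 -55.15958983] 0.0877144878072649 [ 0.71221312 -0.62292231  0.37381354]
[[ 0.    -0.221  0.975]
 [-0.     0.975  0.221]
 [-1.    -0.     0.   ]]
```

>>> drive_tool --plan '[[[-0.04,0.404,0.506],[-61.2,0,0],1],[[-0.04,0.404,0.506],[-61.2,0,0],1],[[-0.04,0.404,0.506],[-61.2,0,0],1],[[-0.04,0.404,0.506],[-61.2,0,0],1],[[-0.04,0.404,0.506],[-61.2,0,0],1],[[-0.04,0.404,0.506],[-61.2,0,0],1],[[-0.04,0.404,0.506],[-61.2,0,0],1],[[-0.04,0.404,0.506],[-61.2,0,0],1],[[-0.04,0.404,0.506],[-61.2,0,0],1],[[-0.04,0.404,0.506],[-61.2,0,0],1],[[-0.04,0.404,0.506],[-61.2,0,0],1],[[-0.04,0.404,0.506],[-61.2,0,0],1],[[-0.04,0.404,0.506],[-61.2,0,0],1],[[-0.04,0.404,0.506],[-61.2,0,0],1],[[-0.04,0.404,0.506],[-61.2,0,0],1],[[-0.04,0.404,0.506],[-61.2,0,0],1],[[-0.04,0.404,0.506],[-61.2,0,0],1],[[-0.04,0.404,0.506],[-61.2,0,0],1],[[-0.04,0.404,0.506],[-61.2,0,0],1],[[-0.04,0.404,0.506],[-61.2,0,0],1]]'

```text
clock: 3.07
tool_pos: [0.5527, -0.1532, 0.2666]
orientation: [116.1, 90.0, -169.9]
force: [-0.4, 0.1, 0.2]
opening: 0.0876
```

>>> drive_tool --plan '[[[0.04,0,0],[0,0,0],1],[[0.08,0,0],[0,0,0],1],[[0.11,0,0],[0,0,0],1],[[0.13,0,0],[0,0,0],1],[[0.145,0,0],[0,0,0],1],[[0.156,0,0],[0,0,0],1],[[0.156,0,0],[0,0,0],1],[[0.156,0,0],[0,0,0],0.3],[[0.156,0,0],[0,0,0],0.3],[[0.156,0,0],[0,0,0],0.3],[[0.156,0,0],[0,0,0],0.3],[[0.156,0,0],[0,0,0],0.3]]'

```text
clock: 4.07
tool_pos: [0.5531, -0.1532, 0.1115]
orientation: [-72.5, 89.9, 1.5]
force: [-0.2, 0.1, -0.7]
opening: 0.0596
```

Run:
```python
from h import *
o=ctrl.get_obs(); print(o["clock"],o["tool_pos"],o["force"],o["opening"])
s=ctrl.snapshot("scene");t=ctrl.snapshot("top"); cv2.imwrite("pics/s1.png",s);cv2.imwrite("pics/t1.png",t)
a=cv2.resize(s[180:280,190:310],(600,500),interpolation=3); cv2.imwrite("pics/s1c.png",a)
print(ctrl.landmark_of("scene","pin_plate_mid")[:1],ctrl.landmark_of("scene","pin_tip")[:1])
```

```text
4.0667 [ 0.55313423 -0.15315724  0.11147177] [-0.20120511  0.07088512 -0.70575225] 0.05961147339109169
[{'pixel': [245.4, 231.5], 'confidence': 0.6}] [{'pixel': [227.7, 250.5], 'confidence': 0.91}]
```

View pics/s1c.png

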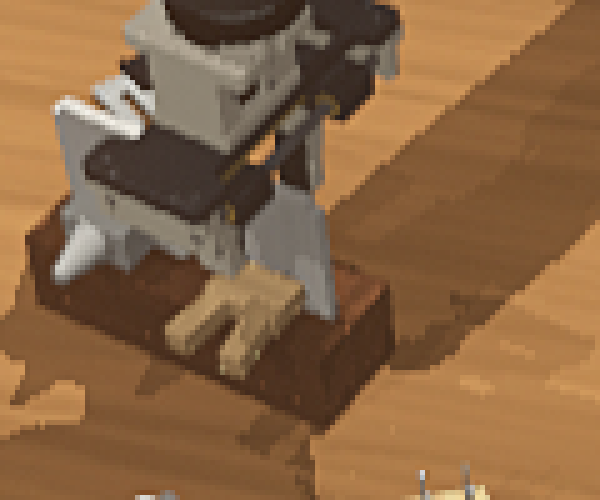

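The fingers straddle the pin plate, with one in front above the pin and one behind, and nothing else is touched. I'll close them now.

>>> drive_tool --plan '[[[0,0,0],[0,0,0],0],[[0,0,0],[0,0,0],0],[[0,0,0],[0,0,0],0],[[0,0,0],[0,0,0],0],[[0,0,0],[0,0,0],0],[[0,0,0],[0,0,0],0],[[0,0,0],[0,0,0],0],[[0,0,0],[0,0,0],0],[[0,0,0],[0,0,0],0],[[0,0,0],[0,0,0],0],[[0,0,0],[0,0,0],0],[[0,0,0],[0,0,0],0],[[0,0,0],[0,0,0],0],[[0,0,0],[0,0,0],0]]'

```text
clock: 5.43
tool_pos: [0.5519, -0.153, 0.1107]
orientation: [98.2, 89.9, 172.1]
force: [-4.0, 2.6, 4.8]
opening: 0.0078
```

>>> drive_tool --plan '[[[-0.008,0,0],[0,0,0],0],[[-0.016,0,0],[0,0,0],0],[[-0.025,0,0],[0,0,0],0],[[-0.035,0,0],[0,0,0],0],[[-0.047,0,0],[0,0,0],0],[[-0.06,0,0],[0,0,0],0],[[-0.075,0,0],[0,0,0],0],[[-0.09,0,0],[0,0,0],0],[[-0.105,0,0],[0,0,0],0],[[-0.12,0,0],[0,0,0],0],[[-0.135,0,0],[0,0,0],0],[[-0.15,0,0],[0,0,0],0],[[-0.16,0,0],[0,0,0],0],[[-0.16,0,0],[0,0,0],0]]'

```text
clock: 6.6
tool_pos: [0.5535, -0.1533, 0.2741]
orientation: [-78.9, 89.8, -4.9]
force: [0.5, -0.9, -3.8]
opening: 0.0079
```

Run:
```python
from h import *
o=ctrl.get_obs(); print(o["clock"],o["tool_pos"],o["orientation"],o["force"],o["moment"],o["opening"],o["joint_pos"])
print(Rn.from_euler("xyz",o["orientation"],degrees=True).as_matrix().round(4))
s=ctrl.snapshot("scene");t=ctrl.snapshot("top"); cv2.imwrite("pics/s2.png",s);cv2.imwrite("pics/t2.png",t)
for k in("pin_plate_mid","pin_tip"):
    a,b=[ctrl.landmark_of(n,k)[0]["pixel"] for n in("scene","top")]; print(k,tri(a,b))
for k in("seat","mouth","block"):
    print(k,[tri(a["pixel"],b["pixel"]) for a in ctrl.landmark_of("scene",k)[:1] for b in ctrl.landmark_of("top",k)[:1]])
a=cv2.resize(s[140:260,180:340],(800,600),interpolation=3); cv2.imwrite("pics/s2c.png",a)
m=cv2.resize(t[215:265,205:295],(800,444),interpolation=3); cv2.imwrite("pics/t2c.png",m)
```

```text
6.6 [ 0.55351907 -0.15329737  0.27408852] [-78.88245224  89.77001589  -4.94755809] [ 0.52569219 -0.93466687 -3.79944366] [ 0.02791833 -0.00513723 -0.00793092] 0.007916242665344091 [ 4.05311396e+00  9.36788577e+00 -8.25704064e+00  3.78000401e-02
 -7.21479250e+01 -2.01297365e+01]
[[ 4.000e-03 -9.609e-01  2.767e-01]
 [-3.000e-04  2.767e-01  9.609e-01]
 [-1.000e+00 -3.900e-03  8.000e-04]]
pin_plate_mid (array([ 0.5507538 , -0.14834897,  0.24685321]), np.float64(0.002125504715991965))Traceback (most recent call last):
  File "<stdin>", line 6, in <module>
IndexError: list index out of range
```

>>> drive_tool --plan '[[[0,0.004,0.016],[0,0,0],0],[[0,0.01,0.04],[-1,0,0],0],[[0,0.018,0.07],[-2,0,0],0],[[0,0.026,0.1],[-4,0,0],0],[[0,0.034,0.132],[-6,0,0],0],[[0,0.042,0.164],[-8,0,0],0],[[0,0.05,0.196],[-10,0,0],0],[[0,0.058,0.228],[-12,0,0],0],[[0,0.066,0.26],[-13,0,0],0],[[0,0.074,0.29],[-14,0,0],0],[[0,0.082,0.32],[-15,0,0],0],[[0,0.088,0.345],[-16.1,0,0],0],[[0,0.093,0.363],[-16.1,0,0],0],[[0,0.0955,0.373],[-16.1,0,0],0],[[0,0.0955,0.373],[-16.1,0,0],0],[[0,0.0955,0.373],[-16.1,0,0],0]]'

```text
clock: 8.23
tool_pos: [0.5629, 0.2319, 0.269]
orientation: [100.0, 89.7, -170.0]
force: [-0.4, -1.7, -3.4]
opening: 0.0076
```

```bash
cat > look.py <<'E'
from h import *
import sys
k=sys.argv[1]
o=ctrl.get_obs(); print(o["clock"],o["tool_pos"],o["force"],o["moment"],o["opening"])
print(Rn.from_euler("xyz",o["orientation"],degrees=True).as_matrix().round(4))
s=ctrl.snapshot("scene");t=ctrl.snapshot("top"); cv2.imwrite(f"pics/s{k}.png",s);cv2.imwrite(f"pics/t{k}.png",t)
for q in("pin_plate_mid","pin_plate_grip","pin_tip","seat","mouth"):
    A,B=[ctrl.landmark_of(n,q)[:1] for n in("scene","top")]; print(q,[tri(a["pixel"],b["pixel"]) for a in A for b in B],[x[0]["pixel"] for x in (A,B) if x])
cv2.imwrite(f"pics/s{k}c.png",cv2.resize(s[170:290,310:440],(650,600),interpolation=3))
cv2.imwrite(f"pics/t{k}c.png",cv2.resize(t[190:270,190:310],(780,520),interpolation=3))
E
python3 look.py 3
```

```text
8.2333 [0.56289947 0.23192061 0.26895696] [-0.44782902 -1.66977687 -3.35337183] [-0.0347797   0.1177358  -0.04734045] 0.0076114264995627064
[[-4.4e-03 -1.0e+00 -1.0e-03]
 [-8.0e-04 -1.0e-03  1.0e+00]
 [-1.0e+00  4.4e-03 -8.0e-04]]
pin_plate_mid [(array([0.56602047, 0.23507958, 0.23552539]), np.float64(0.0016542851757335058))] [[380.4, 219.3], [236.5, 222.2]]
pin_plate_grip [] [[381.5, 217.0]]
pin_tip [] [[376.4, 240.7]]
seat [(array([0.563829  , 0.23288461, 0.0515814 ]), np.float64(0.0016651691515025757))] [[372.8, 266.0], [251.4, 238.1]]
mouth [(array([0.5678758 , 0.234625  , 0.11155618]), np.float64(0.0022416641505848046))] [[375.2, 252.7], [246.6, 232.1]]
```

View pics/s3c.png

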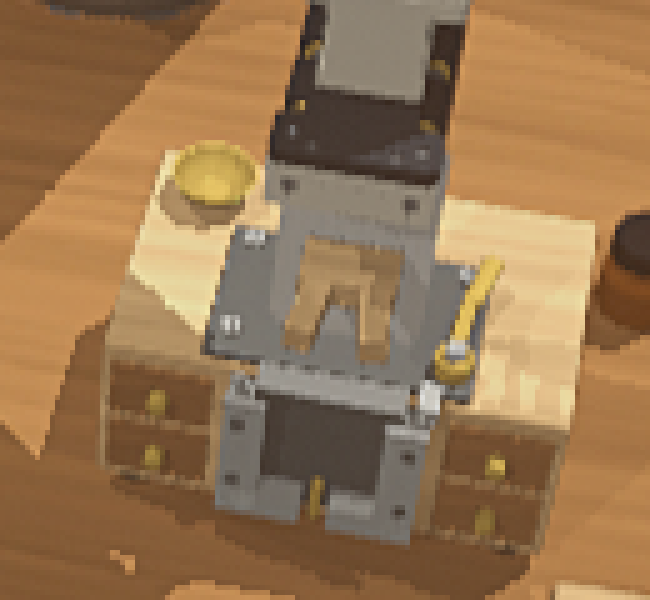

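View pics/t3c.png

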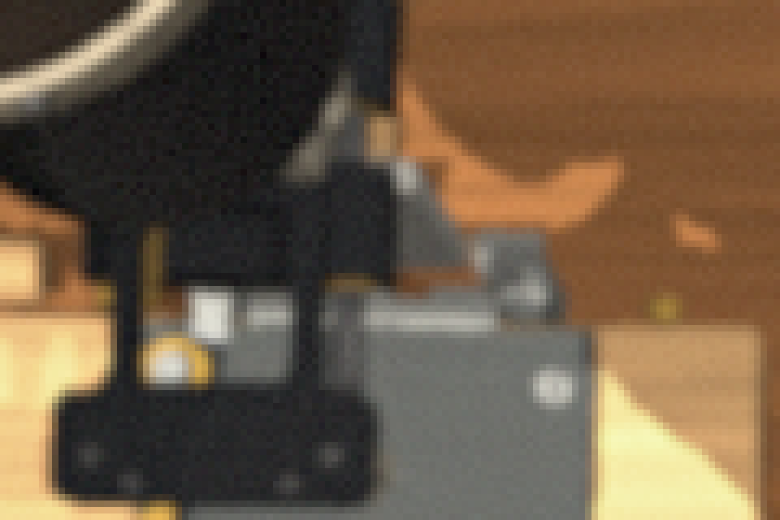

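The plate hangs upright over the mount with the pin pointing outwards. In the scene crop the plate spans x of about 270–440 and the mount about 215–430. I'll overlay models of both to get their offset.

```bash
cat > ov.py <<'E'
from h import *
def draw(n,img,segs,x0,y0,w,h,s):
    o=cv2.resize(img[y0:y0+h,x0:x0+w],None,fx=s,fy=s,interpolation=cv2.INTER_CUBIC)
    for a,b,c in segs:
        p=[tuple(int(v) for v in np.round(((proj(n,X)-[x0,y0])+.5)*s-.5)) for X in(a,b)]
        cv2.line(o,p[0],p[1],c,1,cv2.LINE_AA)
    return o
def box(T,c,lo,hi,col,skip=()):
    g=[np.array([x,y,z]) for x in(lo[0],hi[0]) for y in(lo[1],hi[1]) for z in(lo[2],hi[2])]
    return [(T@g[i]+c,T@g[j]+c,col) for i in range(8) for j in range(i) if (abs(g[i]-g[j])>1e-9).sum()==1]
def mount(sx,sy,yaw=0):
    T=Rn.from_euler("z",yaw,degrees=True).as_matrix(); c=np.array([sx,sy,.045]); S=[]
    for sg in(-1,1):
        ys=sorted([sg*.033,sg*.0415]); S+=box(T,c,(.005,ys[0],0),(.011,ys[1],.068),(0,255,0))
    S+=box(T,c-[0,0,.045],(-.001-.17,-.13,0),(-.001,.13,.12),(255,255,0)) if 0 else []
    return S
def plate(tcp,R,d=0,col=(0,0,255)):
    T=np.c_[-R[:,1],R[:,2],-R[:,0]]; c=tcp+T@np.array([0,d,-.0272])
    return box(T,c,(-.004,-.04,-.068),(.004,.04,.068),col)+box(T,c,(.072,-.027,-.016),(.072,.027,0),(255,0,255))
E
python3 - <<'E'
from ov import *
o=ctrl.get_obs(); R=Rn.from_euler("xyz",o["orientation"],degrees=True).as_matrix(); P=plate(np.array(o["tool_pos"]),R)
M=mount(.565,.233)
s0,s3,t0=[cv2.imread(f"pics/{k}.png") for k in("scene0","s3","top0")]
A=draw("scene",s0,M,345,235,60,50,8); B=draw("scene",s3,P,355,195,50,50,8)
C=draw("top",t0,M,205,215,90,35,8)
A=cv2.copyMakeBorder(A,0,0,0,0,0); top=np.hstack([A[:,:480],B[:,:400]]); top=cv2.resize(top,(800,364)); C=cv2.resize(C,None,fx=800/720,fy=800/720*.75) 
cv2.imwrite("pics/ov1.png",np.vstack([top,C])); print(C.shape)
E
```

```text
(233, 800, 3)
```

View pics/ov1.png

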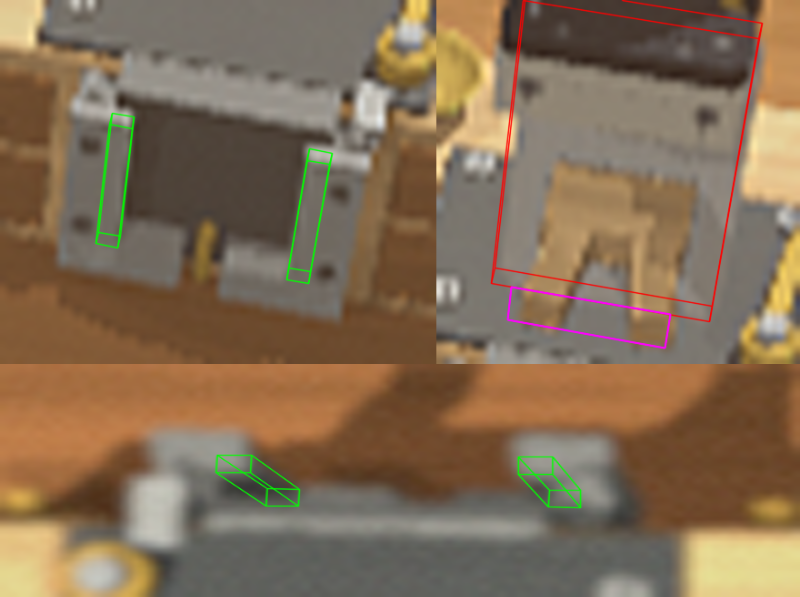

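Run:
```python
from ov import *
o=ctrl.get_obs(); R=Rn.from_euler("xyz",o["orientation"],degrees=True).as_matrix(); tcp=np.array(o["tool_pos"])
s=cv2.imread("pics/s3.png")
r=ctrl.cut_out("scene","pin_plate_mid")[0]; m=r["pixels"]; print(r["confidence"],m.sum())
T=np.c_[-R[:,1],R[:,2],-R[:,0]]; c=tcp+T@np.array([0,0,-.0272])
def edge(y,x=.004): return np.array([proj("scene",c+T@np.array([x,y,z])) for z in np.linspace(-.068,.068,50)])
EL,ER=edge(-.04),edge(.04)
for row in range(205,242,2):
    q=np.where(m[row])[0]
    f=lambda E:np.interp(row,E[::-1,1],E[::-1,0]) if E[:,1].min()<row<E[:,1].max() else np.nan
    print(row,(q.min(),q.max()) if len(q) else None,"model",round(f(EL),1),round(f(ER),1))
o2=cv2.resize(s[195:250,350:410],None,fx=10,fy=10,interpolation=cv2.INTER_CUBIC)
cv2.imwrite("pics/s3z.png",cv2.convertScaleAbs(o2,alpha=1.6,beta=-60))
```

```text
0.58 796
205 None model 365.2 398.0
207 None model 365.0 397.6
209 None model 364.8 397.3
211 (np.int64(366), np.int64(372)) model 364.6 396.9
213 (np.int64(366), np.int64(382)) model 364.3 396.6
215 (np.int64(365), np.int64(396)) model 364.1 396.2
217 (np.int64(365), np.int64(396)) model 363.9 395.9
219 (np.int64(364), np.int64(396)) model 363.7 395.5
221 (np.int64(364), np.int64(396)) model 363.4 395.2
223 (np.int64(364), np.int64(395)) model 363.2 394.8
225 (np.int64(364), np.int64(395)) model 363.0 394.5
227 (np.int64(364), np.int64(395)) model 362.8 394.1
229 (np.int64(364), np.int64(394)) model 362.5 393.8
231 (np.int64(364), np.int64(394)) model 362.3 393.4
233 (np.int64(365), np.int64(393)) model 362.1 393.1
235 (np.int64(366), np.int64(393)) model nan 392.7
237 (np.int64(366), np.int64(391)) model nan 392.4
239 (np.int64(368), np.int64(387)) model nan nan
241 (np.int64(382), np.int64(386)) model nan nan
```

View pics/s3z.png

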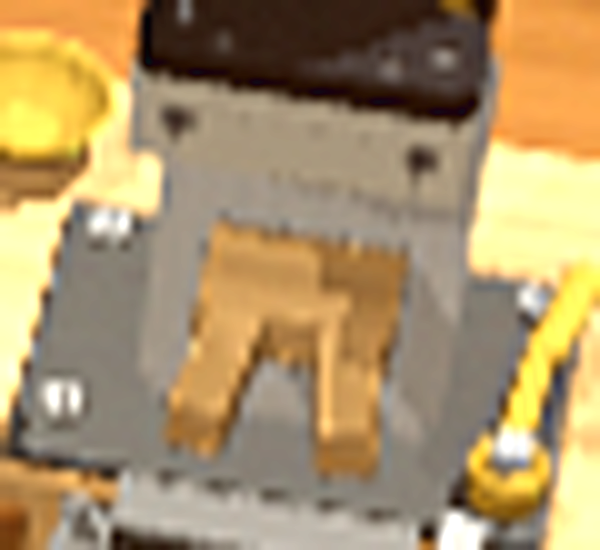

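Mask against model: the plate sits about +2 mm in y from the tool centre, with no real tilt. The estimated seat is about (0.565, 0.2325). I'll line up and come down to just above the mouth.

>>> drive_tool --plan '[[[0.008,-0.002,-0.001],[0,0,-0.25],0],[[0.018,-0.002,-0.0015],[0,0,-0.25],0],[[0.028,-0.002,-0.0015],[0,0,-0.25],0],[[0.036,-0.002,-0.0015],[0,0,-0.25],0],[[0.042,-0.002,-0.0015],[0,0,-0.25],0],[[0.045,-0.002,-0.0015],[0,0,-0.25],0],[[0.045,-0.002,-0.0015],[0,0,-0.25],0],[[0.045,-0.002,-0.0015],[0,0,-0.25],0]]'

```text
clock: 9.55
tool_pos: [0.5652, 0.2304, 0.2248]
orientation: [-83.1, 89.9, 6.9]
force: [0.5, -0.1, -3.3]
opening: 0.0079
```

```bash
python3 look.py 4
python3 - <<'E'
from ov import *
o=ctrl.get_obs(); R=Rn.from_euler("xyz",o["orientation"],degrees=True).as_matrix(); tcp=np.array(o["tool_pos"])
s,t=cv2.imread("pics/s4.png"),cv2.imread("pics/t4.png")
A=cv2.resize(s[205:275,350:410],(600,600),interpolation=3)
cv2.imwrite("pics/s4z.png",A)
E
```

```text
9.55 [0.56519374 0.23037179 0.22483003] [ 0.51478157 -0.13396494 -3.26001818] [0.09380828 0.12286824 0.01408694] 0.00785430951095547
[[ 1.3e-03 -1.0e+00 -4.0e-04]
 [ 2.0e-04 -4.0e-04  1.0e+00]
 [-1.0e+00 -1.3e-03  2.0e-04]]
pin_plate_mid [(array([0.57001437, 0.23400131, 0.196834  ]), np.float64(0.001489449800411907))] [[378.8, 231.0], [241.3, 223.8]]
pin_plate_grip [(array([0.61081398, 0.13069732, 0.28769896]), np.float64(0.20698367672988788))] [[379.5, 218.6], [347.2, 193.3]]
pin_tip [] [[373.8, 254.2]]
seat [(array([0.56457123, 0.22987376, 0.04580919]), np.float64(0.011283534270959171))] [[369.8, 267.4], [251.0, 238.5]]
mouth [(array([0.56108963, 0.23475556, 0.11357855]), np.float64(0.0037804741381281875))] [[376.8, 250.4], [247.7, 234.8]]
```

View pics/s4z.png

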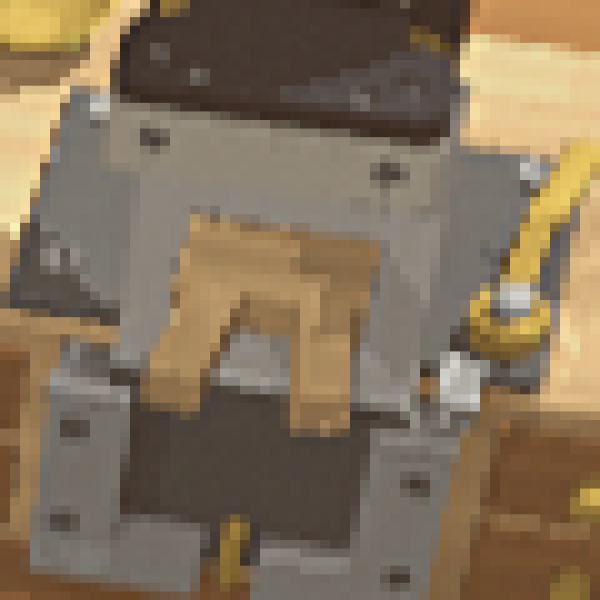

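Run:
```python
from ov import *
from scipy.optimize import brentq
def at_row(x,y,row):
    z=brentq(lambda z:proj("scene",[x,y,z])[1]-row,0,.3); return proj("scene",[x,y,z])[0],z
for nm,x,y,row,obs in(("lipL back",.570,.2325-.033,250.5,363),("lipR front",.576,.2325+.033,254.6,387.2),("plateL front",.5692,.2325-.04,246,361.9),("plateL",.5692,.2325-.04,236,363.5),("plateR",.5692,.2325+.04,236,394),("plateR",.5692,.2325+.04,250,391.8),("kick top",.565,.2325,205+520*.1167,373.6)):
    u,z=at_row(x,y,row); print(nm,"pred",round(u,1),"obs",obs,"dy mm",round((obs-u)*2.55,1),"z",round(z,3))
for r,k in((ctrl.cut_out("scene","pin_plate_mid"),0),):
    m=r[0]["pixels"]; print(r[0]["confidence"])
    for row in range(226,254,3):
        q=np.where(m[row])[0]
        if len(q): print(row,q.min()-.5,q.max()+.5,[round(at_row(.5692,.2325+s*.04,row)[0],1) for s in(-1,1)])
```

```text
lipL back pred 362.8 obs 363 dy mm 0.4 z 0.113
lipR front pred 386.9 obs 387.2 dy mm 0.9 z 0.121
plateL front pred 360.8 obs 361.9 dy mm 2.8 z 0.129
plateL pred 361.9 obs 363.5 dy mm 4.0 z 0.167
plateR pred 392.8 obs 394 dy mm 3.0 z 0.187
plateR pred 390.3 obs 391.8 dy mm 3.7 z 0.134
kick top pred 373.0 obs 373.6 dy mm 1.6 z 0.054
0.58
226 364.5 371.5 [np.float64(363.1), np.float64(394.6)]
229 363.5 394.5 [np.float64(362.7), np.float64(394.0)]
232 363.5 393.5 [np.float64(362.4), np.float64(393.5)]
235 363.5 393.5 [np.float64(362.0), np.float64(393.0)]
238 362.5 392.5 [np.float64(361.7), np.float64(392.5)]
241 361.5 391.5 [np.float64(361.4), np.float64(391.9)]
244 362.5 390.5 [np.float64(361.0), np.float64(391.4)]
247 363.5 390.5 [np.float64(360.7), np.float64(390.9)]
250 363.5 385.5 [np.float64(360.3), np.float64(390.3)]
253 379.5 383.5 [np.float64(360.0), np.float64(389.8)]
```

Relative to the mount, the plate is about 1–2 mm too far towards +y, which the flare can take up. I'll nudge it by -1 mm and feel down.

>>> drive_tool --plan '[[[0.003,0,-0.001],[0,0,0],0],[[0.007,0,-0.001],[0,0,0],0],[[0.011,0,-0.001],[0,0,0],0],[[0.015,0,-0.001],[0,0,0],0],[[0.018,0,-0.001],[0,0,0],0],[[0.021,0,-0.001],[0,0,0],0],[[0.024,0,-0.001],[0,0,0],0],[[0.024,0,-0.001],[0,0,0],0]]'

```text
clock: 10.87
tool_pos: [0.5647, 0.2292, 0.2]
orientation: [-120.5, 90.0, -30.5]
force: [0.3, 0.8, -3.7]
opening: 0.0078
```

>>> drive_tool --plan '[[[0.003,0,0],[0,0,0],0],[[0.007,0,0],[0,0,0],0],[[0.011,0,0],[0,0,0],0],[[0.015,0,0],[0,0,0],0],[[0.019,0,0],[0,0,0],0],[[0.023,0,0],[0,0,0],0],[[0.023,0,0],[0,0,0],0]]'

```text
clock: 11.45
tool_pos: [0.5645, 0.229, 0.1759]
orientation: [142.5, 89.9, -127.5]
force: [0.9, 0.6, -3.0]
opening: 0.0081
```

>>> drive_tool --plan '[[[0.003,0,0],[0,0,0],0],[[0.007,0,0],[0,0,0],0],[[0.011,0,0],[0,0,0],0],[[0.015,0,0],[0,0,0],0],[[0.019,0,0],[0,0,0],0],[[0.022,0,0],[0,0,0],0],[[0.022,0,0],[0,0,0],0]]'

```text
clock: 12.03
tool_pos: [0.5645, 0.229, 0.1532]
orientation: [139.0, 89.9, -131.0]
force: [1.2, 0.2, -4.3]
opening: 0.0078
```

```bash
python3 look.py 5
```

```text
12.0333 [0.56452597 0.22896853 0.15319062] [ 1.15981058  0.18100806 -4.29289064] [-0.04042367 -0.31269979 -0.06346818] 0.007781842000439204
[[-9.e-04 -1.e+00  1.e-04]
 [-1.e-03  1.e-04  1.e+00]
 [-1.e+00  9.e-04 -1.e-03]]
pin_plate_mid [(array([0.56801929, 0.2296182 , 0.12557649]), np.float64(0.003174787786581719))] [[373.7, 248.9], [247.7, 231.0]]
pin_plate_grip [(array([0.35807496, 0.30766045, 0.01901379]), np.float64(0.19275426007176638))] [[376.1, 238.0], [179.0, 341.4]]
pin_tip [] [[369.5, 268.9]]
seat [] [[370.1, 264.1]]
mouth [(array([0.56666848, 0.23087899, 0.12029431]), np.float64(0.008293180788740825))] [[373.1, 250.0], [246.3, 232.2]]
```

View pics/s5c.png

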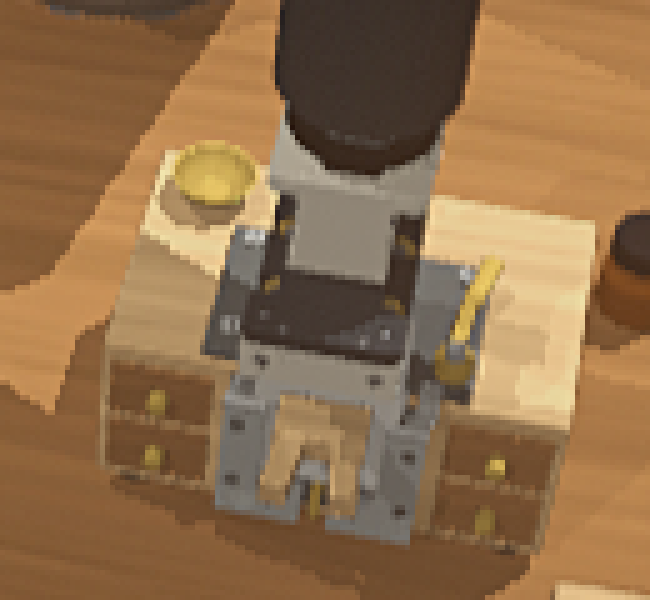

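The plate is behind both lips, with the pin between them at crop (315,450) and the kick pin just below. The lever and dish haven't moved. Now I'll press against the spring.

>>> drive_tool --plan '[[[0.002,0,0],[0,0,0],0],[[0.004,0,0],[0,0,0],0],[[0.006,0,0],[0,0,0],0],[[0.008,0,0],[0,0,0],0],[[0.008,0,0],[0,0,0],0],[[0.008,0,0],[0,0,0],0]]'

```text
clock: 13.13
tool_pos: [0.5648, 0.2292, 0.1469]
orientation: [-125.3, 90.0, -35.2]
force: [-3.6, -0.2, 6.9]
opening: 0.008
```

>>> drive_tool --plan '[[[0.002,0,0],[0,0,0],0],[[0.004,0,0],[0,0,0],0],[[0.006,0,0],[0,0,0],0],[[0.008,0,0],[0,0,0],0],[[0.009,0,0],[0,0,0],0],[[0.009,0,0],[0,0,0],0],[[0.009,0,0],[0,0,0],0]]'

```text
clock: 13.72
tool_pos: [0.5653, 0.2292, 0.1408]
orientation: [-86.9, 89.8, 3.2]
force: [-5.1, -1.9, 19.0]
opening: 0.0079
```

>>> drive_tool --plan '[[[0.003,0,0],[0,0,0],0],[[0.0045,0,0],[0,0,0],0],[[0.005,0,0],[0,0,0],0],[[0.005,0,0],[0,0,0],0],[[0.005,0,0],[0,0,0],0]]'

```text
clock: 14.13
tool_pos: [0.5662, 0.2293, 0.1407]
orientation: [-81.4, 89.6, 8.7]
force: [-11.7, -2.8, 29.6]
opening: 0.0085
```

```bash
python3 look.py 6; python3 -c "
import cv2
s=cv2.imread('pics/s6.png'); cv2.imwrite('pics/s6z.png',cv2.resize(s[225:285,345:405],(600,600),interpolation=3))"
```

```text
14.1333 [0.5662321  0.2292672  0.14065131] [-11.68242181  -2.83410078  29.62863806] [-1.03093678  5.09302684 -0.0724036 ] 0.008519620891229752
[[ 0.0065 -1.     -0.0027]
 [ 0.001  -0.0027  1.    ]
 [-1.     -0.0065  0.001 ]]
pin_plate_mid [(array([0.57380818, 0.23113672, 0.10987379]), np.float64(0.006720029651443237))] [[375.2, 254.4], [250.4, 229.3]]
pin_plate_grip [] [[376.1, 240.3]]
pin_tip [(array([0.56095096, 0.03331867, 0.10338272]), np.float64(0.41212056876316233))] [[369.4, 275.9], [431.8, 254.6]]
seat [] [[370.6, 265.7]]
mouth [(array([0.56076039, 0.23124195, 0.12514593]), np.float64(0.0007148486993578591))] [[375.4, 247.2], [247.8, 234.2]]
```

View pics/s6z.png

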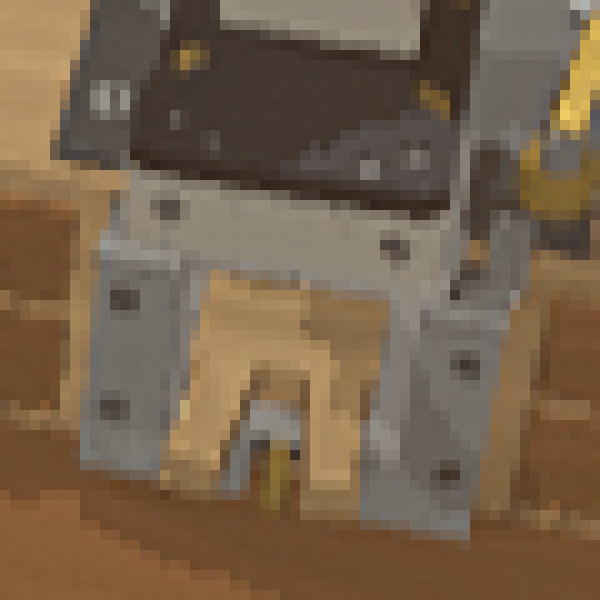

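It stopped hard at TCP z 0.1407, which is the height expected for home, and the force rose from 19 to 30 N without further travel. I'll ease the sideways load and tilt while still pressing.

>>> drive_tool --plan '[[[0.004,0.0007,0],[0,0,0.2],0],[[0.004,0.0015,0],[0,0,0.4],0],[[0.004,0.0015,0],[0,0,0.4],0],[[0.004,0.0015,0],[0,0,0.4],0],[[0.004,0.0015,0],[0,0,0.4],0]]'

```text
clock: 15.15
tool_pos: [0.5658, 0.2293, 0.1407]
orientation: [-62.0, 89.8, 28.2]
force: [-8.4, -2.4, 24.5]
opening: 0.0079
```

>>> drive_tool --plan '[[[0.004,0.001,0],[0,0,0.2],0],[[0.004,0.001,0],[0,0,0.2],0],[[0.004,0.001,0],[0,0,0.2],0],[[0.004,0.001,0],[0,0,0.2],0],[[0.004,0.001,0],[0,0,0.2],0],[[0.004,0.001,0],[0,0,0.2],0],[[0.004,0.001,0],[0,0,0.2],0],[[0.004,0.001,0],[0,0,0.2],0],[[0.004,0.001,0],[0,0,0.2],0],[[0.004,0.001,0],[0,0,0.2],0]]'

```text
clock: 15.98
tool_pos: [0.5658, 0.2293, 0.1407]
orientation: [-53.7, 89.8, 36.6]
force: [-7.9, -3.2, 24.5]
opening: 0.0079
```

Run:
```python
from h import *
for i in range(4):
    o=ctrl.get_obs(); print(o["clock"],np.round(o["tool_pos"],4),np.round(o["force"],1),np.round(o["moment"],2),round(o["opening"],4)); 
    for _ in range(3): ctrl.snapshot("scene")
print(Rn.from_euler("xyz",o["orientation"],degrees=True).as_matrix().round(4)[:,0], np.abs(o["qvel"]).max())
```

```text
15.9833 [0.5658 0.2293 0.1407] [-7.9 -3.2 24.5] [-1.02  3.86  0.01] 0.0079
16.1333 [0.5658 0.2292 0.1407] [-8.3 -3.4 24.8] [-1.    3.83 -0.04] 0.0083
16.2833 [0.5658 0.2293 0.1407] [-7.  -3.  25.3] [-1.02  3.95 -0.04] 0.0077
16.4333 [0.5658 0.2293 0.1407] [-7.6 -2.1 25.1] [-1.02  3.9  -0.05] 0.0078
[ 0.0032  0.0024 -1.    ] 0.12111495467160929
```

Everything is steady: pressed home with about 25 N upward on the tool and no travel. I'm handing in.

```bash
python3 -c "
from plant import ctrl
print(ctrl.close_job())"
```

```text
the job is handed in; nothing more can be done
None
```

I took the bench-pin plate from the rack's +y slot, slid it behind the two steel lips with the pin outwards, and pressed it down against the spring. I handed in with the fingers still gripping and pressing it, at about 16.5 s. The hand-in gives no verdict, so success isn't confirmed.

**Last checks that agreed:**
- **Fully home:** the spring was felt from about 6 mm above the end. The tool then stopped hard at z = 0.1407 m, the height worked out for home. The force rose from 19 to 30 N with no further travel.
- **Held still:** over the last 0.45 s before hand-in the tool stayed within 0.1 mm. The upward force held at about 25 N and the jaws at about 8 mm, the plate's thickness. Tool tilt was about 0.2°.
- **Nothing else disturbed:** the close-up pictures show the pin between the lips and the lever not visibly moved. The dish looked unmoved in the last picture that showed it. The anvil plate and the other bench things were not measured again at the end.

**Checks that disagreed or stayed open:**
- **Sideways load:** about 8 N along x remained at the end, after I eased it from 12 N.
- **Position in the mount:** the networks' final estimate for the plate's centre was scattered, at x about 0.574 with a 7 mm mismatch between the cameras. I relied on the arm's own readings and the contact forces instead.
- **Kick pin:** I couldn't read its travel directly; I inferred it from the plate's height.

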